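# Punch a plant-label holder and hold it home behind the shelf lip

### The job

On the blue bench punch, swing the red-barred lever down to its stop with the label holder still standing in the nest, and let the lever spring back up. Then take the holder out and push its tongue down into the empty bay behind the green shelf lip, feeling it go down against the orange sprung seat until its shoulder is fully home on the shelf edge. Finish while still gripping or pressing the holder there, held home against the spring, and leave the pots, trowel, mister and stake where they are.

Things in the scene. Friction and masses are not known exactly. Their poses are not given: they have to be found in the camera images.
- holder: Loose label holder, plastic, about 50 g. White head, yellow label on both faces, 14 mm thick (its x) x 64 wide (y) x 45 tall; green tongue below, 6 x 44 x 30 mm long, lower edge rounded. Origin: middle of the shoulder (head's underside): head z 0 to 45, tongue z 0 to -30 mm. Starts upright in the punch's nest, axes as the punch's, shoulder on the nest blocks. Pinch its thickness from above.
- punch: Blue bench punch, fixed, turned up to 0.25 rad, on the left or the right. Origin: on the counter (z=0) under the nest's centre; x points away from the robot at yaw 0. Base 8 mm thick, x -80 to 90, y -65 to 165 mm. Round the nest nothing is higher than 40 mm for y below 70 mm. Lever bracket 78 mm high at x 40 to 80, y 104 to 136 mm; stop post 52 mm high at x 0, y 120.
- nest (a point): Centre of the mouth of the punch's nest, 40 mm above the counter, where the holder's origin starts: two steel blocks each 24 mm deep (x) x 72 mm wide (y) with a slot of 10 mm (x) by 52 mm (y) between them for the tongue.
- lever_bar (a point): Centre of the lever's red crossbar: 18 mm diameter, 70 mm long along the punch's y. At rest it lies at (-44, 120, 154) mm in the punch's frame; with the lever at its stop at (-80, 120, 60) mm.
- lever_hinge (a point): A fixed point on the lever's hinge axis (which runs along the punch's y), at (60, 120, 60) mm in the punch's frame, 140 mm from the centre of the crossbar.
- lever (a joint): Punch lever angle, rad: 0 at rest (arm rising 42 degrees towards the robot), grows as the bar is pressed down towards the robot, stop at 0.73 (arm level). Sprung and lightly damped: about 4 N at the bar at first, 10 N at the stop; it returns to 0 by itself when freed.
- rack: Low wooden shelf, green metal lip along its near edge, 250 mm wide (y), top 60 mm above the counter, fixed, turned up to 0.25 rad, on the side where the punch is not. Origin: on the counter (z=0) under the empty bay's middle; x points away from the robot at yaw 0. Like holders are fixed in the lip at y +88 and -88 mm, tops at 105 mm. Shelf bare from x 5 to 88 mm, then a tray.
- bay (a point): Middle of the mouth of the empty bay, 60 mm above the counter, level with shelf top, lip and stop blocks. The bay is a slot open upwards, 10 mm in the rack's x (lip to shelf edge; the lip's top flares outwards a few mm) by 52 mm in y (between two dark steel stop blocks). The holder is home when its origin is at this height, its shoulder resting on shelf edge and stop blocks.
- seat (a joint): Orange sprung seat at the bottom of the bay, m: 0 at rest, its top then 38 mm above the counter, so the tongue meets it 8 mm before home; grows as it is pushed down, 0.008 with the holder home. The spring gives about 3.6 N at 0 and 8.4 N at 0.008, and lifts the holder again if it is let go: there is no latch.
- pot0: Terracotta pot on the lazy Susan (a white turntable at the left, 210 mm across, top 22 mm above the counter), 72 mm across, 65 mm tall, origin under its base. Leave alone.
- pot1: White ceramic pot on the lazy Susan, 72 mm across, 65 mm tall. Leave alone.
- pot2: Blue ceramic pot on the lazy Susan, 72 mm across, 65 mm tall. Leave alone.
- trowel: Stainless hand trowel with a wooden handle lying at the right, 290 mm long (its x), 70 mm wide, 28 mm high. Leave alone.
- mister: Green plant mister standing at the right, 80 mm across, 181 mm tall, origin under its base. Leave alone.
- stake: Wooden plant stake lying across in front of the robot, 245 mm long (its y), 22 mm wide, 8 mm thick. Leave alone.
There are look-alikes about, which are no part of the job. Of the things like the holder, leave any that is purple; of the rest the larger one is meant.

How it is judged:
By the outcome, as a careful person would: the job done as asked, in the order asked, and still so for the second after the job is handed in, while the arm keeps its last pose, push and grip.
It also fails if it takes over 54 s, if anything falls off the work surface, if the arm or the gripper's body presses on something with over 40 N, if the wrist force passes 120 N, or if a joint passes its speed limit or range.

### The arm

A 6-joint arm with a two-finger parallel gripper is mounted at the origin on the work surface. World frame = base frame: x ahead of the robot, y to its left, z up, the work surface at z = 0. Lengths are in mm, angles in degrees, forces in N, time in s.
With the tool pointing down it reaches from about 400 to 825 mm from the base axis. Payload 7 kg.
Tool frame: the origin (TCP) lies on the centre line of the jaws, within the pads' length; the fingertips stand ahead of it and the grasp point (between the pads) lies 5 mm behind it (r.nose_length is the z of the fingertips in the tool frame, in mm); z points along the fingers, y is the line along which they close (so a half turn about z gives the same grasp; the last joint's range is limited). The gripper opens to 85 mm and grips with 20 to 120 N. Pads are 22 mm wide; open, the fingers measure 114 mm over their backs; the gripper's body (76 mm by 85 mm) begins 54 mm behind the grasp point. The pads swing forward as they close: fully open they stand 13 mm farther back than shut.
Start: joints at [81.767, 20.546, 0.682, 0, -70.136, -16.507], TCP at [282.497, 613.018, 208.202] pointing down, gripper open.
Joint ranges: [-176.03, 176.03], [-82.01, 121.73], [-58.28, 71.71], [-173.87, 95.51], [-174.79, -0.11], [-173.66, 173.66]. Speed limits (degrees/s): [136.94, 136.94, 172.46, 180, 180, 180].

### API

Orientations are given as [roll, pitch, yaw] about the fixed x, y, z axes, in that order (R = Rz(yaw) Ry(pitch) Rx(roll)).
In Python, from station import r, kin, monitor, eyes gives the robot as it stands. Calls block until the motion is done:
- r.move_to(position, orientation): joint-space move of the TCP to a pose.
- r.move_linear(position, v=150, ori=None, stop_force=None): straight line of the TCP; ori=None keeps the orientation; v is the mean speed in mm/s. With stop_force (N) it stops when the force on the tool has changed by that much, and returns True; else False.
- r.movej(angles): joint-space move.
- r.grip(opening): finger opening in mm; the grip force is fixed at half the most; returns when the fingers have stopped.
- r.dwell(seconds).
- kin.solve_ik(position, orientation): joint angles nearest the present ones, or None.
- monitor.read_state(): the state.
- eyes.read_camera(name): name is "scene" or "top" or "wrist"; returns the picture (480x640x3 uint8, red, green, blue); there is no depth.
- eyes.calibration(name): a dict with "fx", "fy", "cx", "cy" (pixels), "eye" and "orientation" of the camera in the world; the wrist camera has in their place "hand_eye" (4x4, takes a point from camera to tool coordinates, whose origin is the TCP and whose axes are the flange's). Camera axes: x right, y down, z forward; pixel columns grow to the right and rows downward; lengths in mm; the calibration is good to about 2 mm. A picture is of the moment at which its call begins: read the wrist's pose just before it. calibration takes no time and is no camera call.
A pose or a line that the arm cannot do raises r.PlanningError and nothing moves.
- r.finish_job(): hands the job in; it is judged then, once.
The state is a dict: "t": time; "qpos": joint angles; "qvel": joint speeds; "joint_torque": joint torques, N m; "eef_pos": TCP position; "tcp_rot": TCP orientation; "ft_force": force on the tool from outside, world axes, zero at the start; "ft_torque": the same for the moment, N m; "finger_gap": finger opening in mm; "finger_force": force on a finger pad.
Only numpy, scipy, OpenCV 4.12 (cv2) and the standard library are available. Lean on these libraries where they do the work, as an engineer would, in place of code of your own. Each camera call takes 0.05 s, during which the arm holds its last target. There are 200 camera calls.

## Working session

There is one attempt and no reset: what is moved stays moved. The work goes in short steps, each a Python script; the robot and the scene stay as the last script left them, time stands still between calls to the robot, and variables do not carry over. Pictures are saved under pics/ and viewed, at most 12 in all, crops included, and the job is handed in when it is done.

```bash
ls; mkdir -p pics; python3 - <<'E'
from station import r,kin,monitor,eyes
import cv2,numpy as np
for n in ("scene","top"):
    cv2.imwrite(f"pics/{n}0.png",eyes.read_camera(n)[:,:,::-1]); print(n,eyes.calibration(n))
print(eyes.calibration("wrist"),r.nose_length); print(monitor.read_state())
E
```

```text
pics
scene {'fx': 511.65173512925526, 'fy': 511.65173512925526, 'cx': 320.6111290376653, 'cy': 239.11747556664875, 'eye': array([1158.15049431,  787.43175572, 1043.64081933]), 'orientation': array([-132.96607123,    0.54153469,  139.27556107])}
top {'fx': 451.7205008729266, 'fy': 451.7205008729266, 'cx': 319.03755605420923, 'cy': 238.8406972204831, 'eye': array([ 294.96720052,   39.6718605 , 1454.03464418]), 'orientation': array([-169.86790174,    0.4784035 ,  -91.35309373])}
{'fx': 330.57061729562406, 'fy': 330.57061729562406, 'cx': 319.406508216291, 'cy': 236.86783626986136, 'hand_eye': array([[-1.08167198e-03, -9.54517949e-01, -2.98151498e-01,
         7.57513257e+01],
       [ 9.99999073e-01, -7.85947324e-04, -1.11175076e-03,
         1.15310727e-01],
       [ 8.26854680e-04, -2.98152424e-01,  9.54517914e-01,
        -1.65270771e+02],
       [ 0.00000000e+00,  0.00000000e+00,  0.00000000e+00,
         1.00000000e+00]])} 14.0
{'t': 0.1, 'qpos': array([ 8.17658109e+01,  2.05861576e+01,  6.39903269e-01, -1.73264108e-02,
       -7.01358104e+01, -1.65072212e+01]), 'qvel': array([ 0.08812061, -0.02852746,  0.14941989,  0.08043471, -0.02251691,
       -0.02542066]), 'joint_torque': array([-1.94150743e-03, -5.84763515e+01,  2.94111085e+01,  6.95460632e+00,
       -3.15050027e-03,  7.20367723e-06]), 'eef_pos': array([282.33612435, 612.61380266, 207.37861953]), 'tcp_rot': array([ 1.79916689e+02, -7.70201973e-03, -2.47473038e+01]), 'ft_force': array([ 0.30971125, -1.28643702,  0.50689972]), 'ft_torque': array([ 0.00466609,  0.05381998, -0.01895889]), 'finger_force': 0.0, 'finger_gap': 85.76126652298763}
```

View pics/top0.png

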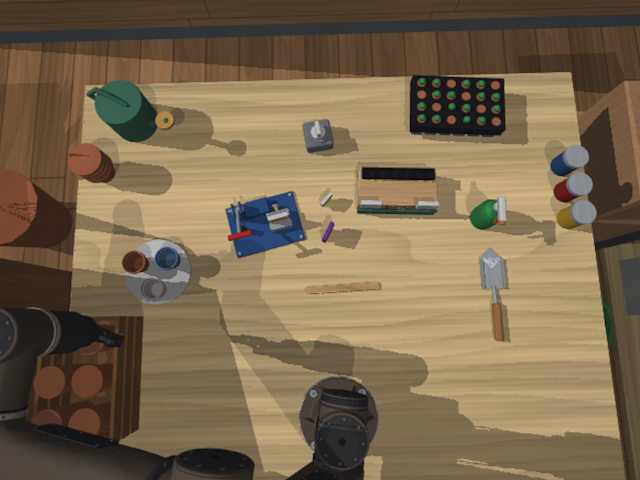

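View pics/scene0.png

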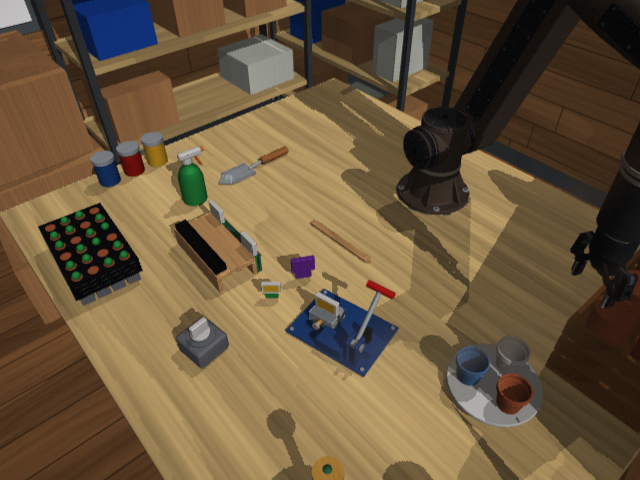

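Candidates for the holder:
- White and yellow piece standing in the blue punch, top (278,214). It is the largest and is in the nest, so it fits.
- Small white and yellow one at top (325,198): a look-alike.
- Purple one at top (328,231): leave alone.

I'll confirm this in an enlarged crop and take first measurements.

```bash
cat > h.py <<'E'
from station import r,kin,monitor,eyes
import cv2,numpy as np
from scipy.spatial.transform import Rotation as Ro
def rot(o): return Ro.from_euler('xyz',o,degrees=True)
def cam(n):
    """picture, camera position, camera rotation, calibration"""
    c=eyes.calibration(n)
    if n=="wrist":
        s=monitor.read_state(); R=rot(s['tcp_rot']).as_matrix(); H=c['hand_eye']
        return eyes.read_camera(n),s['eef_pos']+R@H[:3,3],R@H[:3,:3],c
    return eyes.read_camera(n),np.array(c['eye']),rot(c['orientation']).as_matrix(),c
def onplane(px,z,C):
    _,e,R,c=C; px=np.atleast_2d(np.asarray(px,float))
    d=np.c_[(px[:,0]-c['cx'])/c['fx'],(px[:,1]-c['cy'])/c['fy'],np.ones(len(px))]@R.T
    return e+d*((z-e[2])/d[:,2])[:,None]
def proj(P,C):
    _,e,R,c=C; q=(np.atleast_2d(P)-e)@R
    return np.c_[c['fx']*q[:,0]/q[:,2]+c['cx'],c['fy']*q[:,1]/q[:,2]+c['cy']]
def blobs(img,lo,hi,amin=15,roi=None):
    m=cv2.inRange(cv2.cvtColor(img,cv2.COLOR_RGB2HSV),np.array(lo),np.array(hi))
    if roi: k=np.zeros_like(m); x0,y0,x1,y1=roi; k[y0:y1,x0:x1]=255; m&=k
    cs=cv2.findContours(m,cv2.RETR_EXTERNAL,cv2.CHAIN_APPROX_NONE)[0]
    return m,sorted([c for c in cs if cv2.contourArea(c)>=amin],key=cv2.contourArea,reverse=True)
def frame(yaw):
    a=np.radians(yaw); return np.array([[np.cos(a),-np.sin(a),0],[np.sin(a),np.cos(a),0],[0,0,1]])
E
python3 - <<'E'
from h import *
C=cam("top"); im=C[0]
cv2.imwrite("pics/crop1.png",cv2.resize(im[155:270,215:450],None,fx=3.4,fy=3.4,interpolation=cv2.INTER_CUBIC)[:,:,::-1])
m,b=blobs(im,(105,120,40),(125,255,255),200,(215,170,320,270))
q=cv2.boxPoints(cv2.minAreaRect(b[0])); P=onplane(q,8,C); print("base",q.round(),P.round()); print([np.linalg.norm(P[i]-P[i-1]).round() for i in range(4)])
for nm,lo,hi,z,roi in [("red",(0,180,90),(6,255,255),154,(215,220,265,250)),("white",(0,0,150),(179,50,255),105,(350,195,445,220)),("whitepunch",(0,0,150),(179,50,255),85,(255,195,300,230)),("lip",(40,60,20),(95,255,255),60,(350,190,445,225)),("tray",(0,0,0),(179,255,40),75,(350,160,445,190))]:
    for c in blobs(im,lo,hi,8,roi)[1][:3]:
        q=cv2.minAreaRect(c); print(nm,np.round(q[0]),np.round(q[1]),round(q[2]),onplane(cv2.boxPoints(q),z,C).round().tolist())
E
```

```text
base [[224. 206.]
 [291. 188.]
 [305. 239.]
 [238. 257.]] [[672. 358.   8.]
 [729. 136.   8.]
 [555.  93.   8.]
 [501. 311.   8.]]
[np.float64(178.0), np.float64(229.0), np.float64(179.0), np.float64(225.0)]
red [239. 235.] [ 5. 23.] 75 [[545.0, 312.0, 154.0], [561.0, 249.0, 154.0], [546.0, 245.0, 154.0], [530.0, 308.0, 154.0]]
white [428. 203.] [ 4. 20.] 90 [[647.0, -262.0, 105.0], [645.0, -323.0, 105.0], [633.0, -322.0, 105.0], [634.0, -261.0, 105.0]]
white [371. 202.] [21.  4.] 3 [[645.0, -83.0, 105.0], [657.0, -84.0, 105.0], [652.0, -149.0, 105.0], [640.0, -147.0, 105.0]]
whitepunch [277. 215.] [ 5. 20.] 82 [[622.0, 206.0, 85.0], [629.0, 144.0, 85.0], [612.0, 142.0, 85.0], [605.0, 204.0, 85.0]]
lip [397. 211.] [78.  6.] 1 [[625.0, -80.0, 60.0], [644.0, -81.0, 60.0], [633.0, -327.0, 60.0], [614.0, -326.0, 60.0]]
tray [398. 174.] [11. 72.] 90 [[768.0, -97.0, 75.0], [761.0, -326.0, 75.0], [725.0, -323.0, 75.0], [731.0, -96.0, 75.0]]
```

View pics/crop1.png

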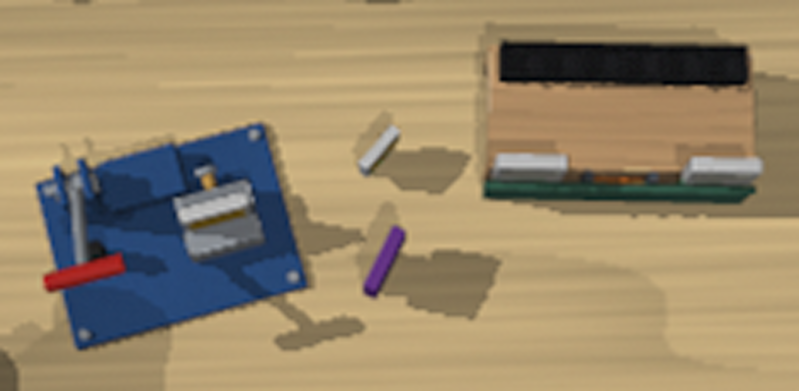

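The crop confirms it. The target is the white head in the punch's nest at crop (215,200). The small white piece at (380,150) and the purple one at (385,262) are look-alikes.

| Thing | Position (mm) | Yaw |
|---|---|---|
| Punch origin | about (618,174) | 14.2° |
| Bay | about (644,-204) | -2.8° |

Measured sizes match those given: base 178 x 227 mm, fixed holders 176 mm apart. Next I'll press the lever.

```bash
python3 - <<'E'
from h import *
O=np.array([618,174.,0]); F=frame(14.2); ori=[180,0,-75.8]
def tip(p): return O+F@np.array(p,float)+[0,0,r.nose_length]
r.move_to(tip([-44,120,195]),ori)
r.grip(0)
C=cam("wrist"); cv2.imwrite("pics/w1.png",C[0][:,:,::-1])
s0=monitor.read_state(); print(s0['t'],s0['finger_gap'],s0['qpos'].round(),s0['eef_pos'].round(1),s0['ft_force'].round(1))
print("contact",r.move_linear(tip([-45,120,166]),v=60))
def rep(n):
    s=monitor.read_state(); print(n,round(s['t'],2),(F.T@(s['eef_pos']-O-[0,0,14])).round(1),(s['ft_force']-s0['ft_force']).round(1))
for a in np.linspace(.733,0,7)[1:]:
    hit=r.move_linear(tip([60-140*np.cos(a)-2,120,60+140*np.sin(a)+9]),v=90,stop_force=18); rep(hit)
    if hit: break
if not hit:
    hit=r.move_linear(tip([-82,120,61]),v=20,stop_force=10); rep(hit)
r.dwell(.3); rep("hold")
cv2.imwrite("pics/s1.png",eyes.read_camera("scene")[200:400,260:500,::-1].repeat(3,0).repeat(3,1)); 
E
```

```text
2.5333 0.10719580804860789 [ 45.  15.  -7.  -0. -68. -31.] [545.9 279.5 209. ] [ 0.  -0.4 -0.3]
contact False
False 3.54 [-56.7 120.  149.5] [0.7 0.7 0.8]
False 3.88 [-65.6 119.9 134.8] [-0.4  0.5 -0.2]
False 4.22 [-72.7 119.9 119.1] [ 0.3  1.1 -0.5]
False 4.57 [-77.9 119.9 102.8] [-0.3  0.7  0.1]
False 4.91 [-81.  119.9  86. ] [-0.8  1.3  1.1]
True 5.12 [-82.7 119.6  75.2] [-2.7 -3.6  8.3]
hold 5.42 [-80.6 119.8  77.3] [-1.6 -3.7  7. ]
```

View pics/s1.png

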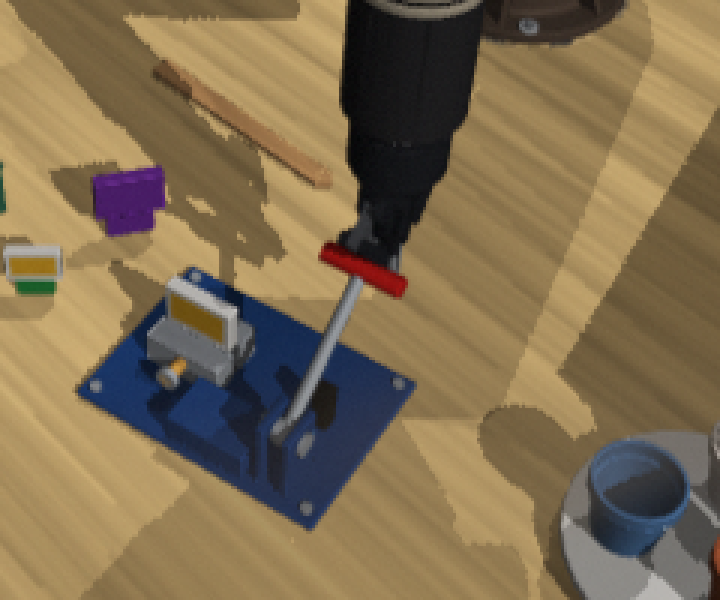

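View pics/w1.png

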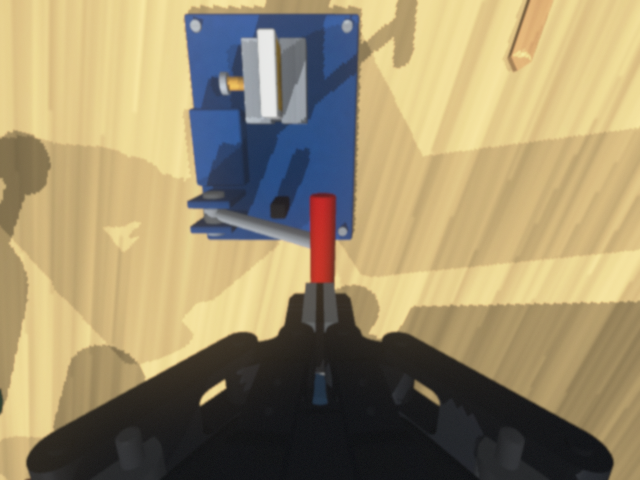

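The lever was not driven. In s1 the bar, at (365,270), is still up and the fingers slid past on its robot side. In w1 the bar is at (322,240), the nest head at (267,72) and the fingertips at (320,290). I'll retreat, locate the bar and head more exactly from w1, and press with a bias to the hinge side.

```bash
python3 - <<'E'
from h import *
c=eyes.calibration("wrist"); R=rot([180,0,-75.8]).as_matrix(); H=c['hand_eye']
im=cv2.imread("pics/w1.png")[:,:,::-1].copy(); C=(im,np.array([545.9,279.5,209])+R@H[:3,3],R@H[:3,:3],c)
F=frame(14.2); O=np.array([618,174,0])
b=blobs(im,(0,180,90),(6,255,255),100)[1][0]; x,y,w,h=cv2.boundingRect(b); print("bar px",x,y,w,h)
P=onplane([[x+w/2,y+2]],154,C)[0]; print("bar -y end in punch frame (nominal -44,85):",((P-O)@F).round(1))
Q=onplane([[x,y+h/2],[x+w,y+h/2]],154,C); print(((Q-O)@F).round(1).tolist())
for c_ in blobs(im,(0,0,200),(179,40,255),150,(240,15,320,130))[1][:2]:
    q=cv2.minAreaRect(c_); B=onplane(cv2.boxPoints(q),85,C); print("head",np.round(q[0]),((B-O)@F).round(1).tolist())
P=onplane([[195.5,26],[347,26],[342,231]],8,C); print("screws",((P-O)@F).round(1).tolist())
s=monitor.read_state(); print((s['eef_pos']-O)@F)
p=s['eef_pos'].copy(); p+=F@[-8,0,0]; r.move_linear(p,v=100)
p[2]=209; r.move_linear(p,v=150)
s=monitor.read_state(); print(s['t'],s['ft_force'].round(1))
r.move_linear(O+F@[-38,120,0]+[0,0,209],v=150)
C=cam("wrist"); b=blobs(C[0],(0,180,90),(6,255,255),100)[1][0]; print("bar px now",cv2.boundingRect(b))
x,y,w,h=cv2.boundingRect(b); print(((onplane([[x,y+h/3],[x+w,y+h/3]],154,C)-O)@F).round(1).tolist())
E
```

```text
bar px 311 196 23 87
bar -y end in punch frame (nominal -44,85): [-46.3  85.5 154. ]
[[-38.3, 114.8, 154.0], [-54.4, 114.9, 154.0]]
head [267.  73.] [[3.3, -31.7, 85.0], [-8.7, -32.1, 85.0], [-8.6, 30.2, 85.0], [4.3, 30.7, 85.0]]
screws [[75.6, -55.4, 8.0], [-71.1, -55.2, 8.0], [-70.2, 151.5, 8.0]]
[-80.60401827 119.85258954  91.28859724]
6.6583 [-0.5  0.3 -0.6]
bar px now (319, 197, 23, 96)
[[-38.3, 106.4, 154.0], [-54.1, 106.4, 154.0]]
```

```bash
sed -i '$a O=np.array([618,174.,0])+frame(14.2)@[-2.3,-0.5,0]; F=frame(14.2); ORI=[180,0,-75.8]\ndef tip(p): return O+F@np.array(p,float)+[0,0,14]\ndef rep(n,s0=None):\n    s=monitor.read_state(); print(n,round(s["t"],2),((s["eef_pos"]-O-[0,0,14])@F).round(1),s["ft_force"].round(1))' h.py
python3 - <<'E'
from h import *
r.move_linear(tip([-42,120,180]),v=120)
hit=r.move_linear(tip([-42,120,140]),v=40,stop_force=3); rep(hit)
C=cam("wrist"); D=cam("scene")
cv2.imwrite("pics/w2.png",np.hstack([cv2.resize(C[0][150:400,170:470],(400,333)),cv2.resize(D[0][270:370,320:440],(400,333))])[:,:,::-1])
E
```

```text
False 8.62 [-41.8 120.1 140.3] [ 0.3 -0.3 -0.2]
```

View pics/w2.png

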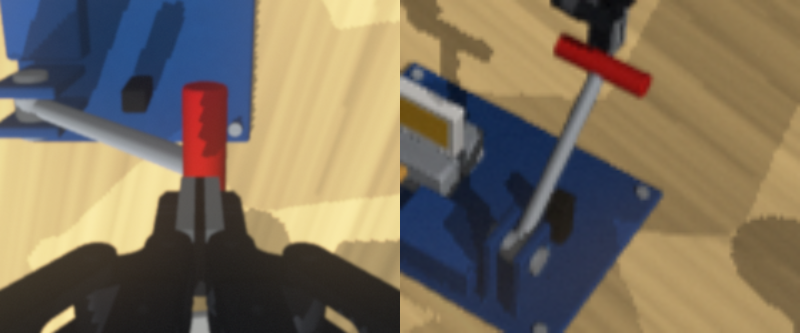

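```bash
python3 - <<'E'
from h import *
D=cam("scene"); p=tip([-42,120,140])-[0,0,14]+[0,0,0]
for z in (126,140,170,200): print(z,((proj(O+F@[-42,120,0]+[0,0,z],D)[0]-[320,270])*3.333+[400,0]).round())
print("bar",((proj(O+F@[-44,120,154],D)[0]-[320,270])*3.333+[400,0]).round())
hit=r.move_linear(tip([-42,120,105]),v=30,stop_force=3); rep(hit)
r.dwell(.1); rep(0)
E
```

```text
126 [603.  90.]
140 [604.  77.]
170 [607.  48.]
200 [610.  18.]
bar [607.  62.]
True 9.41 [-43.  120.  124.6] [-1.9  0.3  6.7]
0 9.51 [-42.4 120.  125.2] [-2.8 -0.6  7. ]
```

Contact came at a commanded tip height about 38 mm below the bar's top. The scene view agrees: the shut fingertips sit that much higher than nose_length says. I'll use the measured offset and press along the arc.

```bash
python3 - <<'E'
from h import *
off=38.
for a in np.linspace(.69,0,7):
    hit=r.move_linear(tip([60-140*np.cos(a)+2,120,60+140*np.sin(a)+9-off]),v=70,stop_force=14); rep(hit)
    if hit: break
if not hit: hit=r.move_linear(tip([-79,120,69-off-12]),v=25,stop_force=8); rep(hit)
r.dwell(.2); rep("hold")
D=cam("scene"); cv2.imwrite("pics/s2.png",cv2.resize(D[0][240:400,260:460],None,fx=3,fy=3)[:,:,::-1])
E
```

```text
False 9.76 [-46.6 120.  120.6] [-5.7 -0.4  9.1]
False 10.14 [-56.9 119.9 107.5] [-7.1 -1.1 11.3]
False 10.53 [-65.1 119.9  93.2] [-8.4 -1.5 10.5]
False 10.91 [-71.1 119.9  78.3] [-8.2 -0.2  8.8]
False 11.29 [-75.3 120.   62.9] [-6.9 -0.2  9.1]
False 11.68 [-77.8 120.   47.1] [-4.9 -0.   9.5]
True 12.0 [-78.3 120.1  32. ] [-4.5 -1.  14. ]
hold 12.2 [-78.3 120.1  32. ] [-5.  -0.1 15. ]
```

View pics/s2.png

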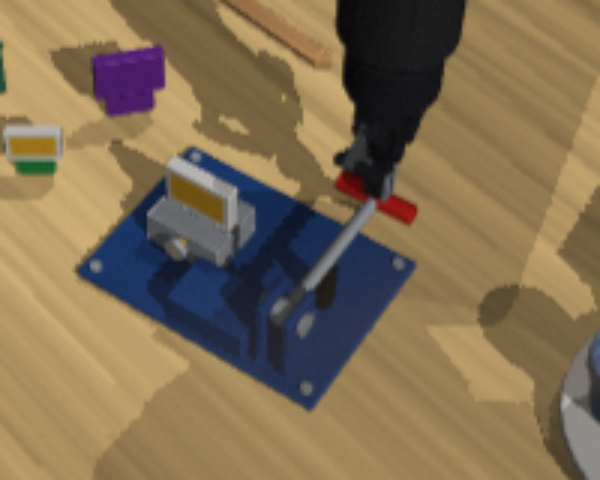

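s2 shows the bar well down at (378,198), with the fingers on top. I'll press slightly harder to confirm the hard stop, then release and check that it comes back.

```bash
python3 - <<'E'
from h import *
for k in range(2):
    p=monitor.read_state()['eef_pos']+[0,0,-10]
    hit=r.move_linear(p,v=20,stop_force=9); rep(hit)
    if monitor.read_state()['ft_force'][2]>22: break
r.dwell(.3); rep("stop")
D=cam("scene"); b=blobs(D[0],(0,180,90),(6,255,255),20,(300,240,460,400))[1]
print("bar ext",cv2.boundingRect(np.vstack(b)), "pred ends",proj([O+F@[-80,y,60] for y in (85,155)],D).round().tolist())
r.move_linear(tip([-78,120,60]),v=90); r.move_linear(tip([-70,120,92]),v=110); r.move_linear(tip([-50,120,150]),v=150); rep("up")
r.grip(85)
r.move_linear(tip([0,0,150]),v=250,ori=ORI)
D=cam("scene");b=blobs(D[0],(0,180,90),(6,255,255),20,(300,240,460,400))[1]
print("bar ext",cv2.boundingRect(np.vstack(b)), "rest pred",proj([O+F@[-44,y,154] for y in (85,155)],D).round().tolist())
C=cam("wrist"); rep("nest")
cv2.imwrite("pics/n1.png",np.hstack([cv2.resize(C[0],(480,360)),cv2.resize(D[0][215:365,280:413],(319,360))])[:,:,::-1])
for z in (100,130,164): print(z,((proj(O+[0,0,z],D)[0]-[280,215])*2.4+[480,0]).round())
E
```

```text
True 12.47 [-78.3 120.1  32.1] [-4.3 -1.1 11.9]
True 12.71 [-78.3 120.1  32.1] [-3.9 -0.3 11.9]
stop 13.01 [-78.3 120.1  32.1] [-3.7 -1.4 11.5]
bar ext (386, 305, 13, 10) pred ends [[374.0, 299.0], [399.0, 311.0]]
up 14.53 [-51.1 119.8 148.8] [-0.5  0.1 -0.3]
bar ext (366, 280, 29, 19) rest pred [[369.0, 282.0], [395.0, 295.0]]
nest 16.08 [ -0.2   0.4 150. ] [ 0.6 -0.2 -0.1]
100 [596. 188.]
130 [596. 168.]
164 [596. 145.]
```

View pics/n1.png

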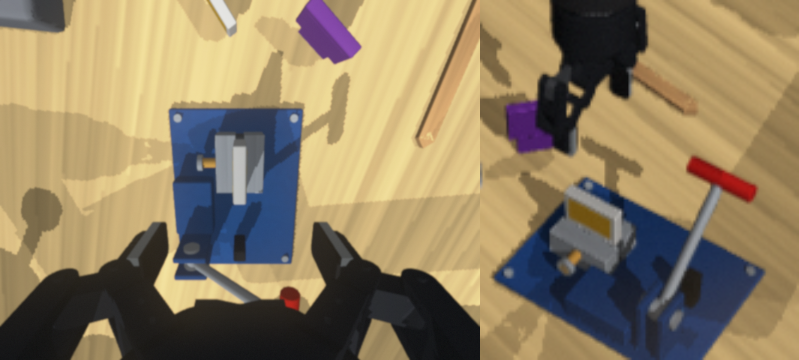

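n1 shows the lever back up (red bar at rest, right panel (720,180)) and the holder still upright in the nest. At the stop, three tries gave the same height (32.1) and the bar's pixels matched the predicted stop position. Next I'll check how far the open tips reach, re-measure the head and grasp it.

```bash
python3 - <<'E'
from h import *
C=cam("wrist"); D=cam("scene")
for z in (150,175,200): print(z,((proj(O+F@[46,0,z],D)[0]-[280,215])*2.4+[480,0]).round(), (proj(O+F@[46,0,z],C)[0]*.75).round())
for c_ in blobs(C[0],(0,0,190),(179,45,255),150,(280,170,360,290))[1][:3]:
    q=cv2.minAreaRect(c_); B=onplane(cv2.boxPoints(q),85,C); print("head",np.round(q[0]),((B-O)@F).round(1).tolist())
hit=r.move_linear(tip([0,0,60]),v=180,stop_force=8); rep(hit)
if not hit:
    hit=r.move_linear(tip([0,0,17]),v=90,stop_force=6); rep(hit)
C=cam("wrist"); D=cam("scene")
cv2.imwrite("pics/g1.png",np.hstack([cv2.resize(C[0],(480,360)),cv2.resize(D[0][215:365,260:393],(319,360))])[:,:,::-1])
E
```

```text
150 [569. 184.] [180. 201.]
175 [569. 166.] [172. 216.]
200 [568. 148.] [161. 235.]
head [318. 233.] [[5.2, -30.3, 85.0], [-3.8, -30.3, 85.0], [-4.0, 27.7, 85.0], [5.6, 27.7, 85.0]]
False 16.83 [ 0.7  0.3 60.9] [-0.   0.2  0.8]
False 17.46 [ 0.4  0.  17.4] [-0.6 -0.1  1.3]
```

View pics/g1.png

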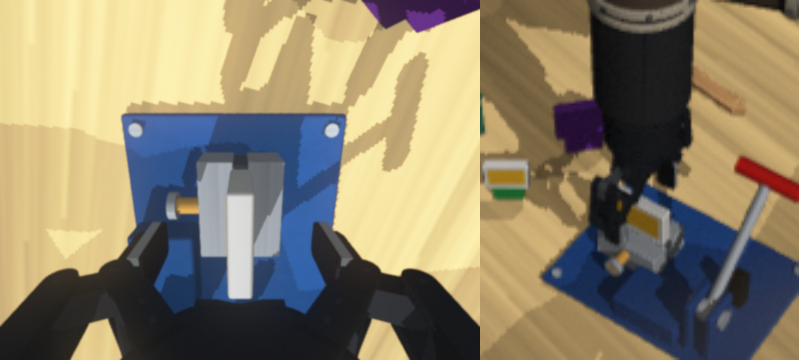

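The tip offset is confirmed: open tips at z≈200 fit the image. In g1 the head at (240,245) is midway between the fingers. Now grip and lift.

```bash
python3 - <<'E'
from h import *
r.grip(5); s=monitor.read_state(); print(s['finger_gap'],s['finger_force']); rep("gripped")
r.move_linear(tip([0,0,17+90]),v=120); rep("lift"); s=monitor.read_state(); print(s['finger_gap'],s['finger_force'])
# over towards the bay, well high
B=np.array([644,-204.]); r.move_linear(np.r_[B,190],v=300,ori=[180,0,-92.8]); rep("at rack")
C=cam("wrist"); D=cam("scene"); T=cam("top")
cv2.imwrite("pics/k1.png",np.hstack([cv2.resize(C[0],(480,360)),cv2.resize(D[0][150:300,150:283],(319,360))])[:,:,::-1]); cv2.imwrite("pics/k1w_raw.png",C[0][:,:,::-1])
s=monitor.read_state(); np.savez("k1.npz",e=C[1],R=C[2]); print(s['eef_pos'],s['tcp_rot'],s['finger_gap'])
E
```

```text
13.08507291524685 58.87343645095825
gripped 18.21 [ 0.2  0.  17.2] [-0.6  0.7  0.9]
lift 19.11 [-6.000e-01 -1.000e-01  1.061e+02] [ 0.   0.5 -0.9]
13.313120730272097 58.50318968296051
at rack 20.54 [ -65.1 -371.2  175.6] [ 0.5  0.8 -0.5]
[ 644.06137839 -202.67075133  189.91060665] [ 1.79989088e+02  7.16900191e-03 -9.26958941e+01] 13.196589290466404
```

View pics/k1.png

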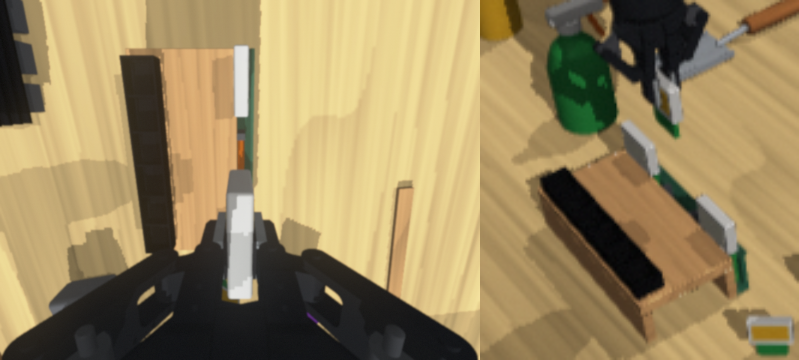

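k1 shows the holder held upright, with the bay's orange seat at (241,150) and the right fixed head at (241,80). Two wrist views of the fixed heads' tops (z=105) will give the bay position.

```bash
python3 - <<'E'
from h import *
def head(C,roi):
    c=blobs(C[0],(0,0,170),(179,45,255),150,roi)[1][0]; q=cv2.minAreaRect(c); P=onplane(cv2.boxPoints(q),105,C)
    print(np.round(q[0]),np.sort([np.linalg.norm(P[1]-P[0]),np.linalg.norm(P[2]-P[1])]).round(1)); return P.mean(0),P
d=np.load("k1.npz"); C=(cv2.imread("pics/k1w_raw.png")[:,:,::-1].copy(),d['e'],d['R'],eyes.calibration("wrist"))
A,PA=head(C,(300,45,345,170)); print(A.round(1),PA.round(1).tolist())
c=blobs(C[0],(0,0,150),(179,60,255),150,(290,215,350,400))[1][0]; q=cv2.minAreaRect(c); print("held",np.round(q[0],1),np.round(q[1]),round(q[2],1))
r.move_linear([648,-25,190],v=300); C=cam("wrist")
Bh,PB=head(C,(290,30,350,260)); print(Bh.round(1),PB.round(1).tolist())
m=(A+Bh)/2; v=Bh-A; print("bay",m.round(1),"sep",np.linalg.norm(v).round(1),"yaw",np.degrees(np.arctan2(-v[0],v[1])).round(2))
print(monitor.read_state()['t'])
E
```

```text
[322. 108.] [12.9 62.7]
[ 637.5 -294.9  105. ] [[642.4, -326.6, 105.0], [629.6, -325.9, 105.0], [632.0, -263.3, 105.0], [645.9, -264.0, 105.0]]
held [320.9 328.4] [ 33. 141.] 0.6
[315. 104.] [12.2 62.4]
[ 646.1 -118.8  105. ] [[650.6, -150.2, 105.0], [638.4, -149.6, 105.0], [641.2, -87.3, 105.0], [654.4, -88.0, 105.0]]
bay [ 641.8 -206.9  105. ] sep 176.4 yaw -2.81
21.4917
```

Bay at (641.8,-206.9), yaw -2.81, separation 176.4 against 176 given. The held shoulder is 8.8 mm above the TCP, so home means TCP z≈51.

```bash
python3 - <<'E'
from h import *
ori=[180,0,-92.81]; B=np.array([641.8,-206.4])
r.move_linear(np.r_[B,150],v=250,ori=ori); r.move_linear(np.r_[B,95],v=100,ori=ori); r.dwell(.2)
def st(n):
    s=monitor.read_state(); print(n,round(s['t'],2),s['eef_pos'].round(1),s['ft_force'].round(1),round(s['finger_gap'],1)); return s
s=st("above"); corr=B-s['eef_pos'][:2]
hit=r.move_linear(np.r_[B+corr,74],v=30,stop_force=7); st(hit)
if not hit:
    hit=r.move_linear(np.r_[B+corr,61],v=30,stop_force=7); st(hit)
E
```

```text
above 23.28 [ 642.3 -206.5   95.9] [-0.5  0.2  0.4] 13.2
False 24.13 [ 641.5 -206.4   74.1] [-0.4  0.5 -1.2] 13.1
False 24.72 [ 641.3 -206.4   60.8] [-0.4 -1.1 -0.7] 13.5
```

The tongue is in the slot without contact. Now I'll press against the seat in small steps.

```bash
python3 - <<'E'
from h import *
B=np.array([641.8,-206.4])
for z in (58,56,54,53,52,51,50,49):
    hit=r.move_linear(np.r_[B,z],v=15,stop_force=14); s=monitor.read_state()
    print(z,hit,round(s['t'],2),s['eef_pos'].round(2),s['ft_force'].round(1),round(s['finger_gap'],1))
    if hit or s['ft_force'][2]>22: break
C=cam("wrist"); D=cam("scene")
cv2.imwrite("pics/f1.png",np.hstack([cv2.resize(C[0],(480,360)),cv2.resize(D[0][170:270,190:290],(319,360))])[:,:,::-1])
E
```

```text
58 False 25.07 [ 642.19 -206.46   58.52] [ 0.2 -0.7  2.4] 13.0
56 False 25.35 [ 642.15 -206.49   56.34] [-0.4 -0.6  4.1] 13.3
54 False 25.63 [ 642.14 -206.45   54.34] [-0.6  0.3  5. ] 13.5
53 False 25.88 [ 642.13 -206.49   53.47] [-0.5 -0.1  5.9] 13.1
52 False 26.13 [ 642.14 -206.5    52.56] [-1.6  0.5  6.9] 13.2
51 False 26.38 [ 642.16 -206.5    51.65] [-0.8  0.2  7. ] 13.2
50 False 26.63 [ 642.2  -206.53   51.16] [-2.2  0.7 10.7] 13.3
49 False 26.88 [ 642.28 -206.51   51.16] [-4.6  1.7 15.8] 13.3
```

View pics/f1.png

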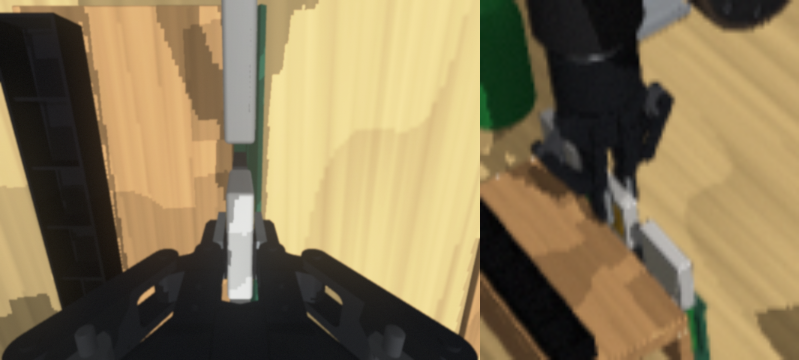

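f1 shows the holder seated in line with the fixed heads. The force rose from 2.4 to 7 N along the spring, then stopped hard at TCP z=51.16 (expected 51.2) with 15.8 N. I'll hand it in while pressing.

```bash
python3 - <<'E'
from h import *
r.dwell(.4); s=monitor.read_state(); print(s['t'],s['eef_pos'],s['ft_force'],s['finger_gap'])
print(r.finish_job())
E
```

```text
27.3833 [ 642.24962303 -206.52683608   51.15860732] [-3.45740911  2.81495967 17.10068675] 13.073243812284598
the job is handed in; nothing more can be done
None
```

The job is handed in at 27.4 s: the lever went to its stop and sprang back, and the holder is still gripped in the bay and pressed home at about 17 N; a first lever press slid past the bar, and the second reached the stop.

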